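Bridge a cradle's recessed boot contacts with sprung tweezers and hold

TASK

To keep the board in the programming cradle in its boot mode, bridge the cradle's two recessed spring contacts with the metal tweezers: first slide the shutter over the contacts fully open, then lift the sprung tweezers out of their stand and squeeze them until the tips stand as far apart as the two contacts, centre to centre (14 mm). Keeping that gap, bring them down upright so that one tip goes into each well, stands on the middle of its contact and pushes its plunger about half way down. Finish holding it like that: when the program ends the robot still grips the tweezers, squeezed to that gap and still, with both plungers down; nothing is put down or let go, and the other things on the bench are left where they lie.

Things in the scene. Friction and masses are not known exactly. Their poses are not given: they have to be found in the camera images.
- tweezers: sprung steel tweezers, 106 mm long, about 40 g, loose, standing tips down in the stand's slot with a lean of a degree or two: two flat legs, 9 mm wide narrowing to 4 mm, from a bow 9 x 8.5 mm. Origin: on the legs' hinge line in the bow, 98 mm above the tips and 8 mm below the bow's top. z up, away from the tips; y: the way the legs open and close. No pose while held
- tweezers_grip (a point): where to grip, closing along the tweezers' y: middle between the legs' black rubber cushions (12 mm wide, 28 mm long), 36 mm below the tweezers' origin, 62 mm above the tips. Width over them: 29 mm free (31 at their lower ends); at 24 mm their faces are parallel, the tips 14 mm apart, the spring pushes back with 6 N a side; each mm less brings the tips 2 to 3 mm closer
- tip_a (a point): end of the tweezers leg on the tweezers' +y side (centre of the tip's end face, 3 mm along y by 4 mm along x). Free, the two tips stand 28 mm apart, centre to centre
- tip_b (a point): end of the tweezers leg on the tweezers' -y side, the same
- leg_a (a joint): angle by which leg a is squeezed in (rad): 0 free, 0.0714 when the tips stand 14 mm apart, 0.125 shut; spring 3 N m per rad, no latch. Both legs move alike when squeezed evenly. Given also while held
- leg_b (a joint): the same for leg b
- stand: grey tool stand, fixed to the bench, 66 x 58 mm, 36 mm high, with a slot 9 mm (x) by 34 mm (y), 30 mm deep, for the tweezers, which leave it straight up, and two empty round holes 30 mm in front of it (-x). Origin: on the bench under the tweezers' slot; z up. Between stand and cradle, a little farther back, a soldering station rises to 0.18 m, its iron to 0.23 m
- cradle: programming cradle, fixed to the bench: grey base 64 (x) x 92 (y) x 8 mm; a small green board (up to 18 mm high) on its -y part; on its +y part a black block 46 x 44 mm, top 24 mm above the bench, with two round wells under a sliding shutter between guide rails (33 mm apart inside, 4.5 mm high, along x). Origin: on the bench under the middle between the two wells; z up
- contact_a (a point): centre of the mouth of the well on the +y side, level with the block's top (x 0, y 7, z 24 mm in the cradle's frame). The well is 9 mm wide with a bevelled mouth; in it stands the contact, a round brass spring plunger 7 mm wide, its head 5 mm below the block's top
- contact_b (a point): the same for the other well, 14 mm from contact_a, at y -7 mm
- plunger_a (a joint): how far the spring plunger in well a is pressed down (m): 0 up, 0.006 at its stop; it takes 0.6 N to start and 1.8 N at 3 mm, and springs back
- plunger_b (a joint): the same in well b
- shutter (a joint): how far the shutter is slid open (m): 0 closed over both wells, 0.018 fully open; it slides along the cradle's -x, stiffly (about 1.5 N), and stays where it is left. It starts 0 to 3 mm open
- shutter_tab (a point): middle of the shutter's upright black thumb tab: 10 mm wide along the cradle's y, 14 mm along x, 12 mm high, its top 5 mm above this point; the shutter's steel plate (18 x 36 mm) lies 7 mm below this point
- driver_green: bystander, loose: precision screwdriver with a green handle, 116 mm; to be left where it is
- earbud_case: bystander, loose: white earbud case, 56 mm; to be left where it is
- phone_open: bystander, loose: dark phone, 136 x 67 mm, behind the work; to be left where it is
- bit_case: bystander, loose: black driver bit case with a red window, 150 x 70 mm; to be left where it is
- green_tape: bystander, loose: roll of green tape, 53 mm across; to be left where it is
- alcohol_bottle: bystander, loose: clear bottle, 74 mm high; to be left where it is
- flux_jar: bystander, loose: jar with a green lid, 52 mm high; to be left where it is
- board_c: bystander, loose: small blue circuit board, 34 x 30 mm, near the cradle's or the stand's right side; to be left where it is

How it is judged (in metres and radians):
On the way, in this order (a step that is already met when the one before it is completed fails the run):
1. the shutter is slid open (value of joint shutter above 0.0155 m), for 0.2 s.
2. the gripper has lifted the tweezers out of the stand (z of each of tip_a, tip_b in the frame of stand above 0.04 m and contact force between the fingers and tweezers above 0.5 N and contact force between tweezers and stand below 0.05 N), for 0.2 s.
3. above the block, the tips are squeezed to the contacts' spacing (distance between tip_a and tip_b between 0.0115 and 0.0165 m and z of each of tip_a, tip_b in the frame of cradle above 0.025 m and ((horizontal distance between tip_a and contact_a below 0.03 m and horizontal distance between tip_b and contact_b below 0.03 m) or (horizontal distance between tip_a and contact_b below 0.03 m and horizontal distance between tip_b and contact_a below 0.03 m)) and contact force between tweezers and cradle below 0.05 N and contact force between the fingers and tweezers above 0.5 N), for 0.2 s.
At the end, for the whole second after the job is handed in: the fingers grip the tweezers (over 1 N), upright within 0.15 rad and still; the tips are 11.5 to 16.5 mm apart, one in each well within 3 mm of its contact's centre; both plungers are 1.2 to 5 mm down (of 6); the shutter is over 15.5 mm open (((horizontal distance between tip_a and contact_a below 0.003 m and horizontal distance between tip_b and contact_b below 0.003 m) or (horizontal distance between tip_a and contact_b below 0.003 m and horizontal distance between tip_b and contact_a below 0.003 m)) and distance between tip_a and tip_b between 0.0115 and 0.0165 m and value of joint plunger_a between 0.0012 and 0.005 m and value of joint plunger_b between 0.0012 and 0.005 m and velocity of joint leg_a between -0.05 and 0.05 rad/s and z of each of tip_a, tip_b in the frame of cradle below 0.021 m and velocity of joint leg_b between -0.05 and 0.05 rad/s and contact force between the fingers and tweezers above 1 N and angle between tweezers's own z axis and vertical below 0.15 rad and linear speed of tweezers below 0.01 m/s and value of joint shutter above 0.0155 m); the arm keeps its last pose, push and grip.
It fails at once if a bystander is pushed more than 3 cm (distance of any of driver_green, earbud_case, phone_open, bit_case, green_tape, alcohol_bottle, flux_jar, board_c from where it was at the start of the episode above 0.03 m).
It also fails if it takes over 58 s, if anything falls off the work surface, if the arm or the gripper's body presses on something with over 40 N, if the wrist force passes 120 N, or if a joint passes its speed limit or range.

ROBOT

A 6-joint arm with a two-finger parallel gripper is mounted at the origin on a cart in front of the work surface, level with it; the furniture and walls round the work are solid. World frame = base frame: x ahead of the robot, y to its left, z up, the work surface at z = 0. Lengths are in mm, angles in rad, forces in N, time in s.
With the tool pointing down it reaches from about 325 to 775 mm from the base axis. Payload 9.3 kg.
Tool frame: the origin (TCP) lies midway between the tips of the shut fingers; the grasp point (between the pads) lies 19 mm behind it; z points along the fingers, y is the line along which they close (so a half turn about z gives the same grasp; the last joint's range is limited). The gripper opens to 85 mm and grips with 20 to 120 N. Pads are 22 mm wide; open, the fingers measure 114 mm over their backs; the gripper's body (76 mm by 85 mm) begins 54 mm behind the grasp point. The pads swing forward as they close: fully open they stand 13 mm farther back than shut.
Start: joints at [1.095, 0.259, 0.021, 1.334, 0, 1.418], TCP at [174.474, 521.589, 231.279] pointing down, gripper open.
Joint ranges: [-3.04, 3.04], [-0.91, 1.82], [-1.04, 1.36], [-1.92, 1.95], [-1.52, 1.45], [-3.14, 3.14]. Speed limits (rad/s): [2.22, 2.22, 2.79, 3.14, 3.14, 3.14].

INTERFACE

Orientations are given as a unit quaternion [x, y, z, w].
In Python, from rig import manip gives the robot as it stands.
- The arm moves only by the tool move_arm, never from a script. Its arguments are lists of equal length, an entry for each row: "offset": the shift along the tool's x, y, z in cm, a list of three; "dr": the turn, a rotation vector about the tool's x, y, z in degrees, a list of three. In form: {"offset": [[tx, ty, tz], ...], "dr": [[rx, ry, rz], ...]}. A call has 1 to 8 rows; each row shifts and turns the commanded pose from where the row before left it, along the tool's axes as they then stand; what a row does not reach is not made up. A row lasts 1/12 s, in which the tool goes at most 41.7 mm and 7.16 degrees, less where a joint would pass 70% of its speed; a pose out of reach is approached as far as the arm can. A call is refused whole if a number of a shift passes 4.17 or a number of a turn 7.16, either way. A call with a gripper value outside its range is refused whole. "hand" is the closure, from 0 (fully open) to 1 (shut), set as the call begins (left out, the last holds). The fingers move at their own pace and stop on an object; "newtons" is the grip in N (left out, the last holds). Time passes only in rows, so rows that do not move let the fingers close. It gives the time, the measured TCP pose, the force, the opening and the grip force at its end, in the units of the state.
- manip.read_state(): the state, without advancing time (a new reading comes with each control period).
- manip.snapshot(name): name is "side" or "top" or "wrist"; returns (picture, depth): 420x560x3 uint8, red, green, blue; 420x560 float32, mm along the optical axis (not along the pixel's ray), 0 where there is no reading.
- manip.camera_info(name): a dict with "fx", "fy", "cx", "cy" (pixels), "rvec" (rotation vector, rad) and "tvec" (3), from world to camera coordinates, as OpenCV has them; the wrist camera has in their place "tool_from_camera" (4x4, takes a point from camera to tool coordinates, whose origin is the TCP and whose axes are the flange's). Camera axes: x right, y down, z forward; pixel columns grow to the right and rows downward; lengths in mm; the calibration is good to about 2 mm. A picture is of the moment at which its call begins: read the wrist's pose just before it. camera_info takes no time and is no camera call.
- manip.sign_off(): hands the job in; it is judged then, once.
The state is a dict: "t": time; "qpos": joint angles; "joint_vel": joint speeds; "joint_efforts": joint torques, N m; "eef_pos": TCP position; "ee_rot": TCP orientation; "contact_force": force on the tool from outside, world axes, zero at the start; "ft_torque": the same for the moment, N m; "width": opening from 0.0 (shut) to 1.0 (fully open); "grip_force": force on a finger pad.
Only numpy, scipy, OpenCV 4.12 (cv2) and the standard library are available. Lean on these libraries where they do the work, as an engineer would, in place of code of your own. Each camera call takes 0.05 s, during which the arm holds its last target. There are 200 camera calls.

## Working session

There is one attempt and no reset: what is moved stays moved. The work goes in short steps, Python scripts to look and compute and a tool call to move; the robot and the scene stay as the last step left them, time stands still between calls to the robot, and variables do not carry over. Pictures are saved under pics/ and viewed, at most 14 in all, crops included, and the job is handed in when it is done.

Besides the shell and the picture viewer there is one more tool, called after "Request:" as name(argument=value, ...) on one line, values as JSON. move_arm: Moves the arm, as the interface text tells. Its arguments: {"type":"object","properties":{"offset":{"type":"array"},"dr":{"type":"array"},"hand":{"type":"number"},"newtons":{"type":"number"}},"required":["offset","dr"]}

```bash
mkdir -p pics
cat > h.py <<'E'
import numpy as np, cv2
from rig import manip
from scipy.spatial.transform import Rotation as R
def cam(n,st=None):
    c=manip.camera_info(n); K=np.array([[c['fx'],0,c['cx']],[0,c['fy'],c['cy']],[0,0,1.]])
    if n=='wrist':
        T=np.eye(4);T[:3,:3]=R.from_quat(st['ee_rot']).as_matrix();T[:3,3]=st['eef_pos']
        return K,T@np.array(c['tool_from_camera'])
    M=np.eye(4);M[:3,:3]=R.from_rotvec(np.ravel(c['rvec'])).as_matrix();M[:3,3]=np.ravel(c['tvec'])
    return K,np.linalg.inv(M)
def ray(K,T,u,v):
    d=T[:3,:3]@np.linalg.inv(K)@np.array([u,v,1.]);return T[:3,3],d
def onz(K,T,u,v,z):
    o,d=ray(K,T,u,v);return o+d*(z-o[2])/d[2]
def proj(K,T,p):
    q=np.linalg.inv(T)@np.append(p,1);r=K@q[:3];return r[:2]/r[2]
def cloud(K,T,dep):
    v,u=np.indices(dep.shape);P=np.stack([(u-K[0,2])/K[0,0]*dep,(v-K[1,2])/K[1,1]*dep,dep],-1)
    W=P@T[:3,:3].T+T[:3,3];W[dep==0]=np.nan;return W
def snap(n,name):
    st=manip.read_state();im,d=manip.snapshot(n);K,T=cam(n,st)
    cv2.imwrite(f'pics/{name}.png',im[...,::-1]);np.savez(f'{name}.npz',im=im,d=d,K=K,T=T)
    return im,d,K,T
def load(name):
    z=np.load(f'{name}.npz');return z['im'],z['d'],z['K'],z['T']
E
python3 - <<'E'
from h import *
for n in('top','side'):
    im,d,K,T=snap(n,n+'0');print(n,K[0,0],T.round(3))
st=manip.read_state();print(st)
print(manip.camera_info('wrist'))
E
```

```text
top 492.72765963017423 [[ 5.000000e-03 -9.970000e-01  8.000000e-02  4.208080e+02]
 [-1.000000e+00 -4.000000e-03  1.200000e-02 -9.356700e+01]
 [-1.100000e-02 -8.000000e-02 -9.970000e-01  1.447112e+03]
 [ 0.000000e+00  0.000000e+00  0.000000e+00  1.000000e+00]]
side 438.48517416419077 [[-9.67000e-01 -8.60000e-02  2.41000e-01  2.77821e+02]
 [-2.55000e-01  3.93000e-01 -8.83000e-01  8.77889e+02]
 [-1.90000e-02 -9.15000e-01 -4.02000e-01  5.08174e+02]
 [ 0.00000e+00  0.00000e+00  0.00000e+00  1.00000e+00]]
{'t': 0.1, 'qpos': array([ 1.09535345e+00,  2.59149676e-01,  2.08599846e-02,  1.33365370e+00,
       -1.46520364e-05,  1.41823743e+00]), 'joint_vel': array([ 0.00060254, -0.0002126 ,  0.00231461,  0.00018315, -0.00137623,
        0.00152273]), 'joint_efforts': array([ 3.46239765e-03, -5.56693482e+01,  3.45070839e+01,  1.17089390e-02,
       -2.03632362e-04, -3.38788095e-05]), 'eef_pos': array([174.40078709, 521.38273678, 230.72790164]), 'ee_rot': array([ 1.60741582e-01,  9.86996360e-01, -5.47754812e-04, -1.70177787e-04]), 'contact_force': array([0.21036399, 0.28640104, 0.00146104]), 'ft_torque': array([-0.07023576,  0.00055188,  0.02954348]), 'grip_force': 0.0, 'width': 0.9982224793110832}
{'fx': 342.6652433469477, 'fy': 342.6652433469477, 'cx': 280.15292695651186, 'cy': 212.37393640637129, 'tool_from_camera': array([[-5.35165325e-04, -9.58665523e-01, -2.84534934e-01,
         7.34045065e+01],
       [ 9.99997755e-01,  7.02850886e-05, -2.11764512e-03,
         1.28639413e+00],
       [ 2.05011193e-03, -2.84535428e-01,  9.58663333e-01,
        -1.42228339e+02],
       [ 0.00000000e+00,  0.00000000e+00,  0.00000000e+00,
         1.00000000e+00]])}
```

View pics/top0.png

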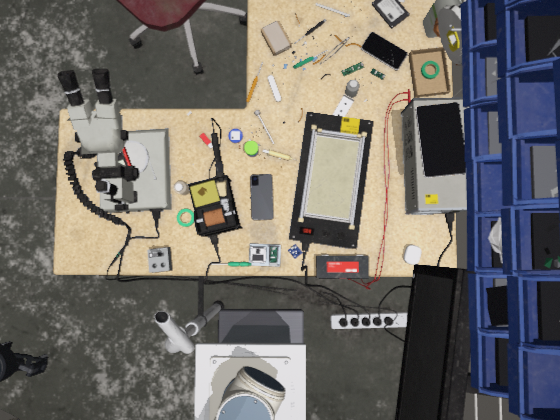

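View pics/side0.png

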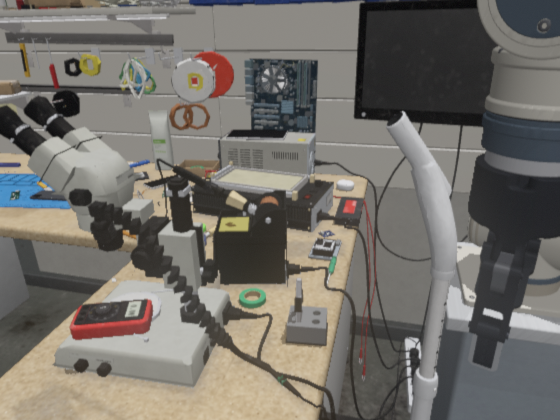

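Top shows the stand at about (159,260), slot with tweezers, and the cradle at (265,254) with the shutter on the left and the board on the right. Side shows the tweezers standing in the stand at (298,297).

Run:
```python
from h import *
im,d,K,T=load('top0')
for n,u,v,z in [('stand',159,260,36),('cradle',265,254,20),('blk',258,254,24)]: print(n,onz(K,T,u,v,z).round(1))
st=manip.read_state();print(R.from_quat(st['ee_rot']).as_matrix().round(3))
W=cloud(K,T,d)
print(W[240:275,145:175,2][::3,::3].round(0));print(W[240:270,248:285,2][::3,::3].round(0))
cv2.imwrite('pics/c.png',cv2.resize(im[225:285,130:310,::-1],None,fx=4.4,fy=4.4,interpolation=cv2.INTER_CUBIC))
```

```text
stand [390.  260.4  36. ]
cradle [408.4 -42.   20. ]
blk [408.3 -22.   24. ]
[[-0.948  0.317 -0.001]
 [ 0.317  0.948 -0.001]
 [ 0.    -0.001 -1.   ]]
[[ -6.   2.  -3.   0.  -3.  -5.  -9.  -4.   2.   2.]
 [ -0.   1.  -0.  -0.   2.   4.  -7.   2.  -3.  -6.]
 [ -1.   0.  -3.  -1.   4.  -2.  -3.   0.   2.   1.]
 [ -1.  -2.  37.  38.  40.  32.  36.  38.  11.   3.]
 [ -2.  39.  37.  38.  36.  61.  29.  33.  20.  -3.]
 [ -5.  33. 112.  95.  86.  69.  37.  41.  16.  -1.]
 [  4.  41.  38.  39.  37.  39.  35.  30.  28.   0.]
 [ -1.  33.  28.  39.  39.  32.  38.  37.  24.   1.]
 [ -1.  -0.  38.  23.  39.  38.   3.  41.  37.   9.]
 [ -3.  -2.  38.  22.  35.  38.  38.  41.  34.   6.]
 [ -2.  -5.  35.  31.  36.  35.  36.  39.  38.   4.]
 [ -0.  -3.   3.   1.  -2.  -1.   2.  -2.  -1.   0.]]
[[ 4.  1.  5. -2.  7. -1. -2.  2.  5. -8.  1.  3.  6.]
 [ 2. -0. -1. -1.  3. -1. -3.  2. -2.  0. -6. -1.  3.]
 [-3.  9.  4. -0.  9.  4. 12.  3. 11. 11. 11. -4.  2.]
 [ 3. 23. 26. 40. 26. 29. 13. 13. 16. 18. 13. -1. -1.]
 [-0. 29. 24. 40. 22. 31.  7. 12.  7.  8.  6.  3. -0.]
 [-2. 29. 23. 26. 25. 27.  6. 14.  9.  7. 10.  1. -4.]
 [ 1. 22. 21. 29. 27. 28.  4. 13. 14.  8.  5. -4.  0.]
 [-0. 31. 26. 30. 28. 28.  7. 15. 12. 12.  7. -4. -6.]
 [16. 13.  6.  8.  4.  8. 12. 13. 23. 12. 12.  1.  3.]
 [ 4. -0. -3.  1.  3. -2.  5. -0.  6.  5. -3.  0. -2.]]
```

View pics/c.png

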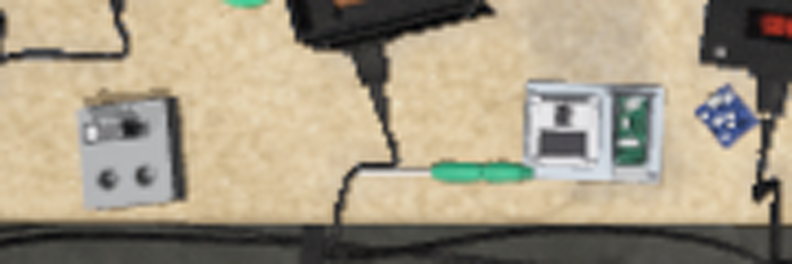

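Run:
```python
from h import *
W=np.concatenate([cloud(*load(n)[2:],load(n)[1]).reshape(-1,3) for n in('top0','side0')])
W=W[~np.isnan(W[:,0])]
xs=range(100,720,40);print('x\\y',list(range(640,-160,-40)))
for x in xs:
    r=[]
    for y in range(640,-160,-40):
        m=(abs(W[:,0]-x)<20)&(abs(W[:,1]-y)<20)
        z=np.sort(W[m,2]);r.append(int(z[-3]) if len(z)>3 else -999)
    print(x,r)
```

```text
x\y [640, 600, 560, 520, 480, 440, 400, 360, 320, 280, 240, 200, 160, 120, 80, 40, 0, -40, -80, -120]
100 [-730, -732, -731, -732, -733, -736, -748, -735, -735, -999, -734, -735, 5, 18, 18, 159, 193, 197, 19, 17]
140 [-734, -731, 379, 339, 405, 349, -732, 652, 640, -735, -742, 148, 4, 7, 7, 6, 6, 6, 5, 6]
180 [-732, 349, 515, 394, 421, 347, -731, -730, -731, -735, -735, 252, 283, 280, -637, -636, -635, -641, -636, -642]
220 [-729, 348, 516, 514, 400, -734, -731, -731, -730, -730, -727, 263, 339, 315, -730, -731, -729, -731, -731, -731]
260 [-733, -732, -733, -732, -731, -732, -735, -732, -733, -735, -734, 364, 372, -663, -682, -692, -707, -711, -727, -732]
300 [-733, -737, -740, -736, -733, -736, -728, -254, -372, -475, -549, 353, 359, -32, -116, -731, -736, -410, -469, -556]
340 [-999, -999, 4, 5, 3, 10, 11, 6, 3, 39, 33, 4, 6, 13, 4, 5, 5, 6, 4, 3]
380 [-999, -2, 6, 6, 6, 8, 14, 12, 6, 63, 41, 6, 6, 23, 34, 18, 31, 32, 19, 6]
420 [-999, -1, 5, 6, 7, 6, 13, 16, 6, 112, 104, 7, 5, 37, 35, 6, 39, 41, 19, 10]
460 [-999, -6, 5, 7, 8, 6, 7, 18, 23, 35, 7, 5, 6, 177, 177, 171, 6, 6, 6, 89]
500 [-999, -1, 6, 6, 7, 6, 148, 79, 6, 36, 10, 16, 168, 179, 179, 180, 10, 12, 10, 105]
540 [-999, -3, 7, 6, 6, 229, 230, 296, 297, 57, 56, 18, 141, 168, 178, 167, 13, 15, 12, 89]
580 [-999, -4, 6, 5, 5, 272, 273, 302, 302, 201, 57, 76, 133, 132, 179, 173, 14, 15, 11, 87]
620 [-999, -2, 6, 4, 6, 292, 292, 259, 260, 212, 58, 75, 129, 132, 198, 130, 14, 14, 7, 86]
660 [-999, -2, 6, 6, 32, 292, 322, 329, 328, 303, 58, 7, 6, 11, 220, 6, 6, 8, 7, 83]
700 [-999, -1, 5, 8, 37, 85, 348, 347, 347, 345, 58, 8, 5, 6, 233, 6, 57, 47, 20, 18]
```

Request:
move_arm(offset=[[0, 0, -1.5], [0, 0, -1.5], [0, 0, -1], [-4, 0, 0], [-4, 0, 0], [-3, -2.5, 0], [-3, -2.5, 0], [-3, -2.5, 0]], dr=[[0, 0, -6.2], [0, 0, -6.2], [0, 0, -6.2], [0, 0, 0], [0, 0, 0], [0, 0, 0], [0, 0, 0], [0, 0, 0]])

```text
t: 0.77
eef_pos: [345.8, 445.8, 270.5]
ee_rot: [-0.001, 1.0, -0.0, -0.0]
contact_force: [0.4, -0.1, 0.1]
width: 0.999
grip_force: 0.0
```

Request:
move_arm(offset=[[-3, -2.5, 0], [-3, -2.5, 0], [-2.6, -3, 0], [0, -3.8, 0], [0, -3.8, 0], [0, -3, 0], [0, 0, 0], [0, 0, 0]], dr=[[0, 0, 0], [0, 0, 0], [0, 0, 0], [0, 0, 0], [0, 0, 0], [0, 0, 0], [0, 0, 0], [0, 0, 0]])

```text
t: 1.43
eef_pos: [431.1, 259.8, 271.4]
ee_rot: [0.001, 1.0, 0.0, 0.0]
contact_force: [-0.3, 0.2, -0.3]
width: 1.001
grip_force: 0.0
```

Run:
```python
from h import *
st=manip.read_state();print(st['t'],st['eef_pos'],R.from_quat(st['ee_rot']).as_matrix().round(3),st['contact_force'])
snap('wrist','w1')
```

```text
1.4333 [431.10588799 259.7596724  271.44538323] [[-1.     0.001  0.   ]
 [ 0.001  1.     0.   ]
 [-0.     0.    -1.   ]] [-0.30023772  0.20787626 -0.31267271]
```

View pics/w1.png

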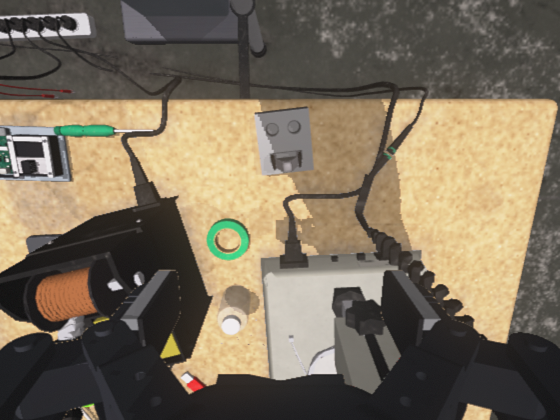

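Wrist view: stand at (284,140), tweezers at (287,160), tape (228,240). Going lower for a precise measurement.

Request:
move_arm(offset=[[0, 0, 3], [0, 0, 3], [0.5, 0.5, 3], [0, 0, 0], [0, 0, 0]], dr=[[0, 0, 0], [0, 0, 0], [0, 0, 0], [0, 0, 0], [0, 0, 0]])

```text
t: 1.9
eef_pos: [425.1, 266.8, 180.7]
ee_rot: [-0.002, 1.0, -0.001, -0.001]
contact_force: [0.8, -0.8, -0.2]
width: 1.004
grip_force: 0.0
```

Run:
```python
from h import *
im,d,K,T=snap('wrist','w2')
print(T.round(3))
W=cloud(K,T,d)
a=proj(K,T,[400,262,36]);print(a)
u,v=a.astype(int)
u0,v0=max(u-100,0),max(v-75,0)
print(u0,v0)
cv2.imwrite('pics/w2c.png',cv2.resize(im[v0:v0+150,u0:u0+200,::-1],None,fx=4,fy=4,interpolation=cv2.INTER_CUBIC))
# stand top points
m=(abs(W[...,2]-36)<4)&(abs(W[...,0]-395)<60)&(abs(W[...,1]-262)<60)
P=W[m][:,:2].astype(np.float32);print(len(P),np.median(W[m][:,2]),cv2.minAreaRect(P))
m=(W[...,2]>60)&(W[...,2]<125)&(abs(W[...,0]-405)<40)&(abs(W[...,1]-262)<40)
Q=W[m]
for z in range(60,125,8):
    q=Q[abs(Q[:,2]-z)<4]
    if len(q)>3: print(z,len(q),q.mean(0).round(1),q.min(0).round(1),q.max(0).round(1))
```

```text
[[-3.00000e-03  9.60000e-01  2.81000e-01  3.52578e+02]
 [ 1.00000e+00  4.00000e-03 -2.00000e-03  2.68259e+02]
 [-3.00000e-03  2.81000e-01 -9.60000e-01  3.23122e+02]
 [ 0.00000e+00  0.00000e+00  0.00000e+00  1.00000e+00]]
[273.54989173 170.51950284]
173 95
4279 35.62043274433239 ((391.0240173339844, 265.45819091796875), (66.09427642822266, 58.142127990722656), 6.426938533782959)
60 13 [402.3 266.6  61.7] [399.4 252.1  60.3] [405.3 282.2  63.4]
68 36 [402.1 270.5  68.3] [399.1 252.3  64.4] [407.5 282.1  72. ]
76 46 [403.8 267.2  76.7] [399.3 252.8  72.3] [411.3 281.7  79.8]
84 173 [406.3 267.8  82.8] [399.4 253.9  80. ] [414.  280.7  87.8]
92 80 [406.2 268.2  92. ] [401.6 257.8  88. ] [411.7 276.8  95.9]
100 102 [405.7 267.6 100.2] [401.8 260.2  96. ] [412.2 274.5 103.9]
108 212 [406.4 267.3 109.1] [402.2 262.4 104.1] [412.  272.3 111.8]
```

View pics/w2c.png

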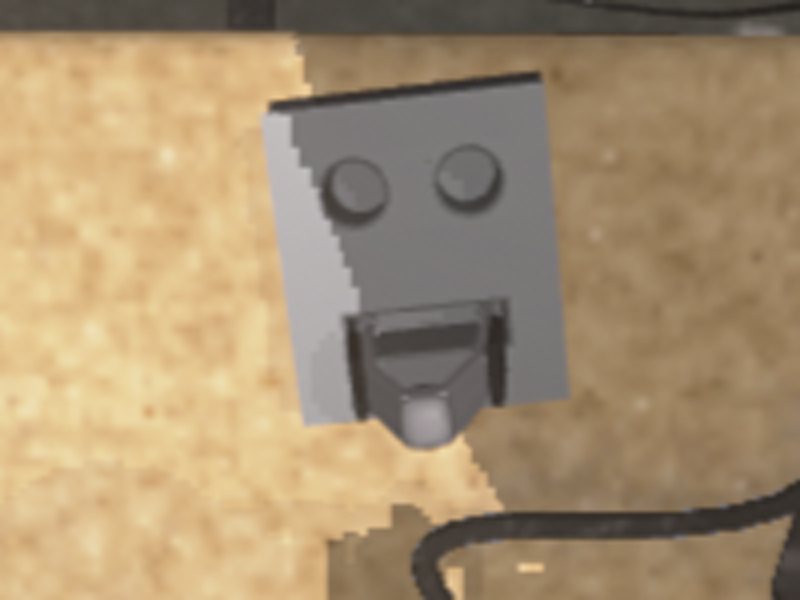

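Stand top rectangle measures 66.1 x 58.1 mm at z 36, yaw +6.3°; bow top at (407,267), z 112, as it must be. Tweezers' legs parallel to the stand. Now to the cradle.

Request:
move_arm(offset=[[-1, 0, -3], [-1, 0, -3], [-1.5, 0, -3], [0, -3.5, 0], [0, -3.7, 0], [0, -3.7, 0], [0, -3.7, 0], [0, -3.7, 0]], dr=[[0, 0, 0], [0, 0, 0], [0, 0, 0], [0, 0, 0], [0, 0, 0], [0, 0, 0], [0, 0, 0], [0, 0, 0]])

```text
t: 2.62
eef_pos: [461.9, 81.8, 273.9]
ee_rot: [-0.001, 1.0, -0.0, 0.002]
contact_force: [1.7, -0.3, -0.1]
width: 0.999
grip_force: 0.0
```

Request:
move_arm(offset=[[0, -3.7, 0], [0, -3.7, 0], [0, -3.5, 0], [1, 0, 3], [1, 0, 3], [1, 0, 3], [0, 0, 1], [0, 0, 0]], dr=[[0, 0, 0], [0, 0, 0], [0, 0, 0], [0, 0, 0], [0, 0, 0], [0, 0, 0], [0, 0, 0], [0, 0, 0]])

```text
t: 3.28
eef_pos: [431.1, -26.0, 171.2]
ee_rot: [-0.001, 1.0, 0.0, -0.0]
contact_force: [-0.2, -0.6, 0.8]
width: 1.0
grip_force: 0.0
```

Run:
```python
from h import *
st=manip.read_state();print(st['t'],st['eef_pos'],st['ee_rot'],st['contact_force'])
im,d,K,T=snap('wrist','w3')
W=cloud(K,T,d)
a=proj(K,T,[408,-25,24]);print(a)
u,v=a.astype(int);u0,v0=max(u-100,0),max(v-75,0);print(u0,v0)
cv2.imwrite('pics/w3c.png',cv2.resize(im[v0:v0+150,u0:u0+200,::-1],None,fx=4,fy=4,interpolation=cv2.INTER_CUBIC))
b=(abs(W[...,0]-408)<70)&(abs(W[...,1]+40)<80)
for lo,hi in((5,11),(22,25.5),(22,31),(33,45)):
    m=b&(W[...,2]>lo)&(W[...,2]<hi);P=W[m];print(lo,hi,len(P),cv2.minAreaRect(P[:,:2].astype(np.float32)),P.mean(0).round(1))
```

```text
3.2833 [431.14074271 -25.98199311 171.23936044] [-8.44508881e-04  9.99999584e-01  7.84668638e-05 -3.35385655e-04] [-0.18913699 -0.5853395   0.84076361]
[280.20528355 172.04103738]
180 97
5 11 3611 ((407.90185546875, -43.70478820800781), (88.7397689819336, 179.37619018554688), 17.755815505981445) [402.5 -44.7   8.1]
22 25.5 1169 ((420.69091796875, -60.91279602050781), (54.734413146972656, 141.74708557128906), 19.160686492919922) [404.4 -21.6  23.7]
22 31 2662 ((422.7927551269531, -59.866600036621094), (58.60552978515625, 144.4293670654297), 21.708620071411133) [406.3 -22.1  25.8]
33 45 393 ((436.2815856933594, -68.8831558227539), (27.65576171875, 118.89370727539062), 28.658096313476562) [436.1 -63.1  38.2]
```

View pics/w3c.png

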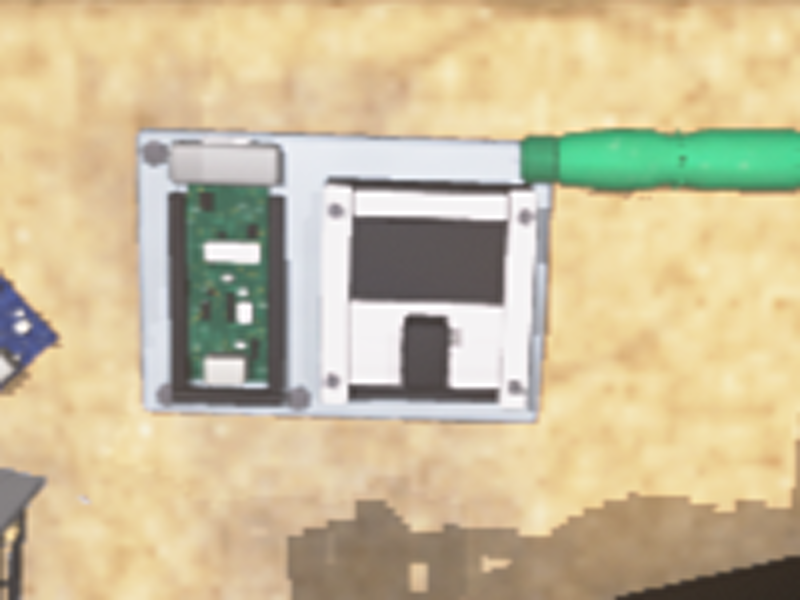

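Crop shows the cradle: base corners (140,130)–(550,143)/(535,420), board left, block right, plate from row 300 to 388, tab at (425,318–388); green driver touching the base's near-right corner.

Run:
```python
from h import *
im,d,K,T=load('w3')
W=cloud(K,T,d)
f=lambda cx,cy,z:onz(K,T,180+(cx+.5)/4-.5,97+(cy+.5)/4-.5,z)[:2].round(1)
print('base',f(140,130,8),f(148,410,8),f(537,420,8),f(550,188,8))
print('railtop corners',f(326,185,28.5),f(546,187,28.5),f(322,405,28.5),f(528,407,28.5))
print('inner rails',f(352,260,28.5),f(506,260,28.5))
print('tab far',f(425,388,37),'near bottom',f(425,318,25.5),'sides top',f(403,388,37),f(447,388,37))
print('plate near edge',f(425,300,25.5),'block near edge',f(430,218,25.5))
b=(abs(W[...,0]-408)<40)&(abs(W[...,1]+25)<34)
hsvm=im.max(-1)<80
m=b&(W[...,2]>33)&(W[...,2]<41);P=W[m];print(len(P),P.mean(0),P.min(0),P.max(0),np.median(P,0))
c=b&(W[...,2]>22)&(W[...,2]<31)&(W[...,1]>-48)&(W[...,1]<5);P=W[c];print(len(P),cv2.minAreaRect(P[:,:2].astype(np.float32)),P.min(0),P.max(0))
g=(abs(W[...,0]-408)<45)&(W[...,2]>5)&(W[...,2]<11)&(W[...,1]<-5)&(W[...,1]>-100);P=W[g];print(cv2.minAreaRect(P[:,:2].astype(np.float32)))
k=b&(W[...,2]>26.5)&(W[...,2]<31);print(np.median(W[k],0))
```

```text
base [373.3 -82. ] [435.9 -83.5] [438.2   6. ] [385.6   7.3]
railtop corners [383.2 -40.6] [383.5   4.4] [429.6 -42.2] [429.9   2. ]
inner rails [398.5 -35.5] [398.5  -3.5]
tab far [423.8 -20.3] near bottom [411.2 -20.2] sides top [423.8 -24.8] [423.8 -15.7]
plate near edge [407.4 -20.2] block near edge [390.2 -19.3]
211 [416.40278824 -20.02684623  37.44486879] [409.89913923 -25.1445655   33.20132542] [423.30582733 -15.16898121  39.65996009] [416.39655528 -20.20046695  37.55631753]
2591 ((407.0130615234375, -19.649261474609375), (43.965782165527344, 46.36863708496094), 88.31478118896484) [383.27078976 -42.25699464  22.03316016] [430.268549     2.89359398  30.96016021]
((406.1846923828125, -44.521759033203125), (79.33533477783203, 64.0884780883789), 88.36531066894531)
[404.63168865 -19.42221906  27.88892296]
```

Run:
```python
from h import *
W=np.concatenate([cloud(*load(n)[2:],load(n)[1]).reshape(-1,3) for n in('top0','side0','w3','w1')])
W=W[~np.isnan(W[:,0])]
for x0 in range(420,540,10):
    m=(W[:,0]>x0)&(W[:,0]<x0+10)&(W[:,2]>60)&(W[:,1]>0)&(W[:,1]<200)&(W[:,2]<185)
    if m.sum()>5: print(x0,m.sum(),np.percentile(W[m,1],[2,98]).round(),W[m,2].max().round())
```

```text
420 11 [18. 18.] 185.0
430 16 [18. 19.] 185.0
450 1127 [124. 136.] 175.0
460 9085 [ 87. 134.] 179.0
470 5415 [ 46. 136.] 180.0
480 4820 [ 26. 139.] 180.0
490 3243 [ 33. 143.] 182.0
500 2728 [ 35. 143.] 182.0
510 2106 [ 36. 145.] 184.0
520 925 [ 38. 148.] 180.0
530 697 [ 40. 151.] 173.0
```

Request:
move_arm(offset=[[1, 0.4, 3], [0.5, 0.2, 2.5], [0, 0, 2.5], [0, 0, 2], [0, 0, 0], [0, 0, 0]], dr=[[0, 0, 1.7], [0, 0, 0], [0, 0, 0], [0, 0, 0], [0, 0, 0], [0, 0, 0]], hand=0.7)

```text
t: 3.83
eef_pos: [418.0, -20.0, 72.7]
ee_rot: [0.014, 1.0, -0.0, 0.001]
contact_force: [-0.4, -0.5, -0.3]
width: 0.303
grip_force: 0.0
```

Request:
move_arm(offset=[[0, 0, 2], [0, 0, 1.5], [0, 0, 0.6], [0, 0, 0], [0, 0, 0]], dr=[[0, 0, 0], [0, 0, 0], [0, 0, 0], [0, 0, 0], [0, 0, 0]])

```text
t: 4.25
eef_pos: [417.7, -20.1, 31.7]
ee_rot: [0.014, 1.0, -0.0, 0.001]
contact_force: [0.8, -0.4, 0.2]
width: 0.299
grip_force: 0.0
```

Request:
move_arm(offset=[[0, 0, 0], [0, 0, 0], [0, 0, 0], [0, 0, 0], [0, 0, 0], [0, 0, 0]], dr=[[0, 0, 0], [0, 0, 0], [0, 0, 0], [0, 0, 0], [0, 0, 0], [0, 0, 0]], hand=1, newtons=20)

```text
t: 4.75
eef_pos: [417.7, -21.1, 31.7]
ee_rot: [0.014, 1.0, -0.001, 0.001]
contact_force: [-1.6, -6.9, 3.6]
width: 0.107
grip_force: 23.2
```

Request:
move_arm(offset=[[0.3, 0, 0], [0.3, 0, 0], [0.3, 0, 0], [0.3, 0, 0], [0.3, 0, 0], [0, 0, 0], [0, 0, 0]], dr=[[0, 0, 0], [0, 0, 0], [0, 0, 0], [0, 0, 0], [0, 0, 0], [0, 0, 0], [0, 0, 0]])

```text
t: 5.33
eef_pos: [402.5, -20.6, 31.7]
ee_rot: [0.014, 1.0, -0.001, 0.001]
contact_force: [-2.1, -6.4, 5.3]
width: 0.105
grip_force: 23.3
```

Request:
move_arm(offset=[[0.1, 0, 0], [0.1, 0, 0], [0, 0, 0]], dr=[[0, 0, 0], [0, 0, 0], [0, 0, 0]])

```text
t: 5.58
eef_pos: [401.0, -20.6, 31.7]
ee_rot: [0.014, 1.0, -0.001, 0.002]
contact_force: [0.3, -6.1, 1.8]
width: 0.101
grip_force: 23.1
```

Request:
move_arm(offset=[[0.1, 0, 0], [0.05, 0, 0], [0, 0, 0]], dr=[[0, 0, 0], [0, 0, 0], [0, 0, 0]])

```text
t: 5.83
eef_pos: [400.4, -20.6, 31.7]
ee_rot: [0.014, 1.0, -0.001, 0.002]
contact_force: [4.3, -4.2, -1.1]
width: 0.104
grip_force: 22.6
```

Request:
move_arm(offset=[[0, 0, 0], [0, 0, 0], [0, 0, 0], [0, 0, -2], [0, 0, -4], [0, 0, -4], [0, 0, -4], [0, 0, 0]], dr=[[0, 0, 0], [0, 0, 0], [0, 0, 0], [0, 0, 0], [0, 0, 0], [0, 0, 0], [0, 0, 0], [0, 0, 0]], hand=0.7)

```text
t: 6.5
eef_pos: [400.5, -19.8, 176.9]
ee_rot: [0.014, 1.0, -0.001, 0.005]
contact_force: [1.0, 0.5, 0.5]
width: 0.3
grip_force: 0.0
```

Request:
move_arm(offset=[[-2.5, 0, 0], [0, 0, 0], [0, 0, 0]], dr=[[0, 0, 0], [0, 0, 0], [0, 0, 0]])

```text
t: 6.75
eef_pos: [423.3, -19.9, 170.2]
ee_rot: [0.014, 1.0, 0.0, -0.0]
contact_force: [-0.5, 0.8, -0.3]
width: 0.3
grip_force: 0.0
```

Run:
```python
from h import *
st=manip.read_state();print(st['t'],st['eef_pos'])
im,d,K,T=snap('wrist','w4')
a=proj(K,T,[408,-25,24]);print(a)
u,v=a.astype(int);u0,v0=max(u-60,0),max(v-55,0);print(u0,v0)
cv2.imwrite('pics/w4c.png',cv2.resize(im[v0:v0+100,u0:u0+133,::-1],None,fx=6,fy=6,interpolation=cv2.INTER_CUBIC))
W=cloud(K,T,d)
b=(abs(W[...,0]-408)<40)&(abs(W[...,1]+25)<34)
c=b&(W[...,2]>22)&(W[...,2]<31)&(W[...,1]>-48)&(W[...,1]<5);P=W[c];print(len(P),cv2.minAreaRect(P[:,:2].astype(np.float32)))
m=b&(W[...,2]>33)&(W[...,2]<41);P=W[m];print(len(P),P.mean(0),P.min(0),P.max(0))
# wells: bright/brass
h=cv2.cvtColor(im,cv2.COLOR_RGB2HSV)
m=(h[...,0]>12)&(h[...,0]<35)&(h[...,1]>70)&b&(W[...,2]<26)
n,l,s,ce=cv2.connectedComponentsWithStats(m.astype(np.uint8))
for i in range(1,n):
    if s[i,4]>15: print(s[i],ce[i],onz(K,T,*ce[i],19).round(1),onz(K,T,*ce[i],24).round(1))
```

```text
6.75 [423.34608449 -19.91974703 170.22484126]
[272.61238956 181.41554532]
212 126
2392 ((406.9432678222656, -19.646270751953125), (44.04422378540039, 46.20277404785156), 88.32669830322266)
211 [399.38581672 -19.39329193  37.55547734] [392.83635354 -24.26210462  34.02000958] [406.07902968 -14.24866123  39.55862397]
[240 132  28   8 117] [255.99145299 136.56410256] [370.4 -37.8  19. ] [370.1 -37.4  24. ]
[274 135   5   5  20] [276.2  137.45] [371.6 -20.9  19. ] [371.3 -20.8  24. ]
[294 138  12   2  19] [299.31578947 138.47368421] [373.   -1.5  19. ] [372.6  -1.7  24. ]
[309 166   2  42  62] [309.64516129 189.40322581] [417.   7.  19.] [415.9   6.6  24. ]
[266 187  10   9  65] [270.52307692 190.92307692] [417.4 -27.3  19. ] [416.3 -27.1  24. ]
[282 187  10   9  67] [286.43283582 191.01492537] [417.9 -13.3  19. ] [416.7 -13.4  24. ]
[256 211  23   8 141] [266.12056738 214.19148936] [438.6 -32.   19. ] [437.1 -31.7  24. ]
[284 211  17   4  39] [291.05128205 211.82051282] [437.   -9.6  19. ] [435.5  -9.8  24. ]
```

View pics/w4c.png

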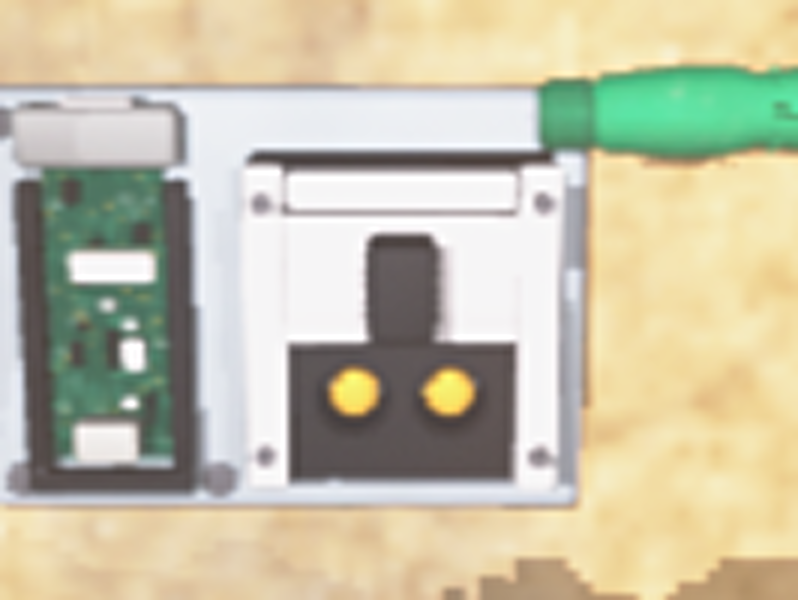

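Shutter is fully open (stop felt); contacts at crop (354,391) and (449,391) → (417.4,-27.3), (417.9,-13.3), 14.0 mm apart as required. The tab grasp suggests the wrist camera reads y about 1 mm high. Back to the stand.

Request:
move_arm(offset=[[-1, 0, -3.5], [-1, 0, -3.5], [-1, 0, -3], [0, 3.7, 0], [0, 3.7, 0], [0, 3.7, 0], [0, 3.7, 0], [0, 3.7, 0]], dr=[[0, 0, 0], [0, 0, 0], [0, 0, 0], [0, 0, 0], [0, 0, 0], [0, 0, 0], [0, 0, 0], [0, 0, 0]], hand=0.4)

```text
t: 7.47
eef_pos: [457.0, 165.6, 270.1]
ee_rot: [0.014, 1.0, -0.0, -0.0]
contact_force: [1.5, 0.5, 0.0]
width: 0.606
grip_force: 0.0
```

Request:
move_arm(offset=[[0, 3.7, 0], [0, 3.7, 0], [0, 2.7, 0], [2.5, 0, 0], [2.5, 0, 0], [0, 0, 3], [0, 0, 0], [0, 0, 0]], dr=[[0, 0, 0], [0, 0, 0], [0, 0, 0], [0, 0, -4], [0, 0, -4], [0, 0, 0], [0, 0, 0], [0, 0, 0]])

```text
t: 8.13
eef_pos: [409.9, 264.2, 239.7]
ee_rot: [-0.056, 0.998, -0.001, -0.001]
contact_force: [0.4, -0.3, 1.0]
width: 0.599
grip_force: 0.0
```

Run:
```python
from h import *
st=manip.read_state();print(st['t'],st['eef_pos'],R.from_quat(st['ee_rot']).as_matrix().round(3))
D=R.from_quat(st['ee_rot']).as_matrix().T@(np.array([406.6,266.8,49])-st['eef_pos']);print(D)
```

```text
8.1333 [409.90212404 264.24468636 239.6816283 ] [[-0.994 -0.111 -0.003]
 [-0.111  0.994 -0.001]
 [ 0.003 -0.001 -1.   ]]
[  2.46673253   3.07991853 190.6865133 ]
```

Request:
move_arm(offset=[[0.25, 0.3, 3], [0, 0, 4], [0, 0, 4], [0, 0, 3], [0, 0, 2.5], [0, 0, 1.5], [0, 0, 1], [0, 0, 0]], dr=[[0, 0, 0], [0, 0, 0], [0, 0, 0], [0, 0, 0], [0, 0, 0], [0, 0, 0], [0, 0, 0], [0, 0, 0]])

```text
t: 8.8
eef_pos: [408.3, 266.8, 49.1]
ee_rot: [-0.055, 0.998, -0.001, -0.001]
contact_force: [0.1, -0.1, -0.5]
width: 0.604
grip_force: 0.0
```

Run:
```python
from h import *
st=manip.read_state();print(st['t'],st['eef_pos'])
im,d,K,T=snap('wrist','w5')
cv2.imwrite('pics/w5c.png',cv2.resize(im[140:410,130:430,::-1],None,fx=2.2,fy=2.2,interpolation=cv2.INTER_CUBIC))
```

```text
8.8 [408.32079946 266.84288964  49.05202673]
```

View pics/w5c.png

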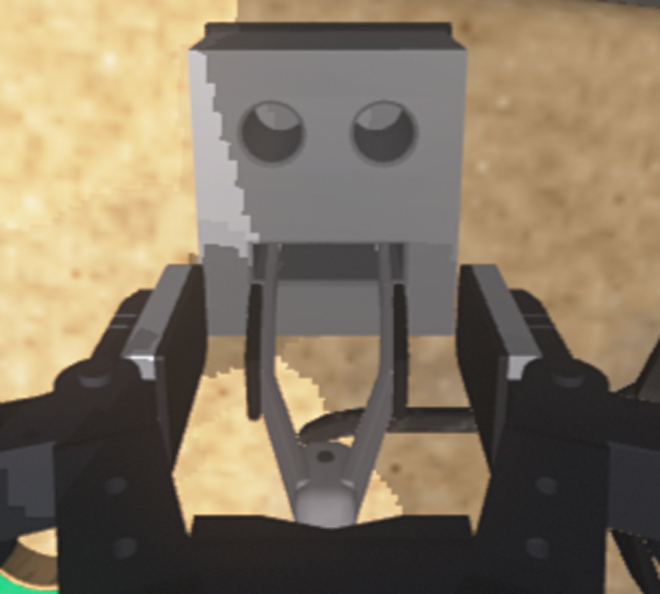

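The tweezers (centre col 326 of the crop, cushions at 255 and 400) sit squarely between the fingers. Closing.

Request:
move_arm(offset=[[0, 0, 0], [0, 0, 0], [0, 0, 0], [0, 0, 0], [0, 0, 0], [0, 0, 0]], dr=[[0, 0, 0], [0, 0, 0], [0, 0, 0], [0, 0, 0], [0, 0, 0], [0, 0, 0]], hand=0.71, newtons=20)

```text
t: 9.35
eef_pos: [408.7, 267.6, 51.0]
ee_rot: [-0.056, 0.998, 0.0, 0.001]
contact_force: [-0.5, -1.4, 4.8]
width: 0.291
grip_force: 3.7
```

Request:
move_arm(offset=[[0, 0, -1], [0, 0, -1.5], [0, 0, -2], [0, 0, -2], [0, 0, -2], [0, 0, 0], [0, 0, 0], [0, 0, 0]], dr=[[0, 0, 0], [0, 0, 0], [0, 0, 0], [0, 0, 0], [0, 0, 0], [0, 0, 0], [0, 0, 0], [0, 0, 0]])

```text
t: 10.02
eef_pos: [407.8, 267.2, 134.7]
ee_rot: [-0.056, 0.998, -0.0, -0.0]
contact_force: [-1.0, 0.1, -0.1]
width: 0.291
grip_force: 3.9
```

Run:
```python
from h import *
st=manip.read_state();print(st['t'],st['eef_pos'],st['width'],st['grip_force'],st['contact_force'])
im,d,K,T=snap('wrist','w6')
cv2.imwrite('pics/w6c.png',cv2.resize(im[110:310,200:360,::-1],None,fx=3,fy=3,interpolation=cv2.INTER_CUBIC))
```

```text
10.0167 [407.75530782 267.24444554 134.71976309] 0.29090080625274667 3.8653434813022614 [-0.99998523  0.09416288 -0.1144951 ]
```

View pics/w6c.png

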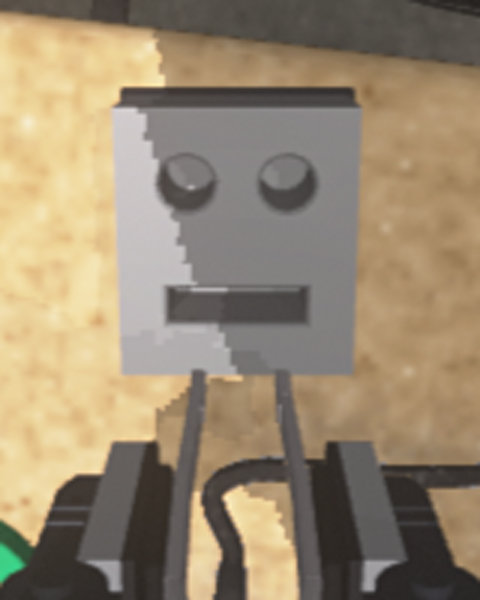

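Tweezers are lifted clear, tips at crop (198,373) and (282,373), about 16 mm apart. Squeeze slightly more and measure the tips.

Request:
move_arm(offset=[[0, 0, -4], [0, 0, -4], [0, 0, -4], [0, 0, -3], [0, 0, 0], [0, 0, 0]], dr=[[0, 0, 0], [0, 0, 0], [0, 0, 0], [0, 0, 0], [0, 0, 0], [0, 0, 0]], hand=0.722)

```text
t: 10.57
eef_pos: [408.6, 267.6, 285.7]
ee_rot: [-0.056, 0.998, 0.0, 0.001]
contact_force: [-1.5, 1.3, -1.6]
width: 0.278
grip_force: 6.1
```

```bash
cat > tips.py <<'E'
from h import *
def tips(name):
    st=manip.read_state();im,d,K,T=snap('wrist',name)
    Rm=R.from_quat(st['ee_rot']).as_matrix();W=cloud(K,T,d)
    L=(W-st['eef_pos'])@Rm   # tool coords
    m=(L[...,2]>2)&(L[...,2]<55)&(abs(L[...,1]-1)<14)&(abs(L[...,0])<15)
    v,u=np.nonzero(m);r=[]
    for s in(-1,1):
        k=(u-280)*s>0
        vv=v[k];uu=u[k];P=L[v[k],u[k]];top=vv<=vv.min()+4
        print(s,'vmin',vv.min(),'rows',[(int(w),int(uu[vv==w].min()),int(uu[vv==w].max())) for w in range(vv.min(),vv.min()+6)],'P',np.median(P[top],0).round(1),'zmax',np.percentile(P[:,2],98).round(1))
    return st,im,d,K,T
E
python3 - <<'E'
from tips import *
st,*_=tips('w7');print(st['t'],st['eef_pos'],st['width'],st['grip_force'])
E
```

```text
-1 vmin 233 rows [(233, 266, 270), (234, 266, 270), (235, 266, 270), (236, 266, 270), (237, 266, 270), (238, 266, 270)] P [ 5.  -5.7 41.6] zmax 44.0
1 vmin 233 rows [(233, 291, 294), (234, 290, 294), (235, 290, 295), (236, 290, 295), (237, 290, 295), (238, 290, 295)] P [ 4.9  8.1 41.6] zmax 44.2
10.5667 [408.63603838 267.5901298  285.71307049] 0.2780471333095268 6.12012080848217
```

Request:
move_arm(offset=[[-1, 0, 0], [-2, 0, 0], [-1.5, -1, 0], [0, -2, 0], [0, -2.5, 0], [0, -2.5, 0], [0, -2.5, 0], [0, -2.5, 0]], dr=[[0, 0, 3], [0, 0, 3], [0, 0, 2.1], [0, 0, 0], [0, 0, 0], [0, 0, 0], [0, 0, 0], [0, 0, 0]])

```text
t: 11.28
eef_pos: [448.7, 138.7, 282.9]
ee_rot: [0.015, 1.0, -0.0, -0.002]
contact_force: [0.8, 0.1, -2.1]
width: 0.279
grip_force: 6.1
```

Request:
move_arm(offset=[[0, -2.5, 0], [0, -2.5, 0], [0, -2.5, 0], [0, -2.5, 0], [0, -2.5, 0], [0, -2, 0], [0, -1, 0], [0, 0, 0]], dr=[[0, 0, 0], [0, 0, 0], [0, 0, 0], [0, 0, 0], [0, 0, 0], [0, 0, 0], [0, 0, 0], [0, 0, 0]])

```text
t: 11.95
eef_pos: [444.6, -16.4, 283.6]
ee_rot: [0.016, 1.0, 0.0, -0.001]
contact_force: [-0.0, 0.3, -0.5]
width: 0.282
grip_force: 6.1
```

```bash
cat > d.py <<'E'
from h import *
import sys
st=manip.read_state();Rm=R.from_quat(st['ee_rot']).as_matrix()
print(st['t'],st['eef_pos'],'yaw y',np.degrees(np.arctan2(Rm[1,1],Rm[0,1])),st['width'],st['grip_force'],st['contact_force'])
print(Rm.T@(np.array(eval(sys.argv[1]))-st['eef_pos']))
E
python3 d.py '[420.5,-21.6,95]'
```

```text
11.95 [444.56726917 -16.39002379 283.64475607] yaw y 88.16027649027946 0.2821894527011432 6.115143299102783 [-0.0070508   0.30955804 -0.54828624]
[ 23.33288285  -6.05506126 188.7117752 ]
```

Request:
move_arm(offset=[[1.2, -0.3, 2], [1.1, -0.3, 3], [0, 0, 3], [0, 0, 3], [0, 0, 3], [0, 0, 2.5], [0, 0, 1.6], [0, 0, 0.7]], dr=[[0, 0, 0], [0, 0, 0], [0, 0, 0], [0, 0, 0], [0, 0, 0], [0, 0, 0], [0, 0, 0], [0, 0, 0]])

```text
t: 12.62
eef_pos: [420.0, -19.0, 94.5]
ee_rot: [0.014, 1.0, 0.001, -0.002]
contact_force: [0.1, 0.1, -0.0]
width: 0.278
grip_force: 6.1
```

Request:
move_arm(offset=[[0, 0, 0], [0, 0, 0], [0, 0, 0], [0, 0, 0]], dr=[[0, 0, 0], [0, 0, 0], [0, 0, 0], [0, 0, 0]])

```text
t: 12.95
eef_pos: [422.6, -20.4, 98.3]
ee_rot: [0.015, 1.0, -0.0, 0.001]
contact_force: [-0.8, -0.1, 0.7]
width: 0.277
grip_force: 6.1
```

```bash
cat > look.py <<'E'
from tips import *
import sys
st,im,d,K,T=tips(sys.argv[1]);print(st['t'],st['eef_pos'],st['width'],st['grip_force'])
h=cv2.cvtColor(im,cv2.COLOR_RGB2HSV)
m=(h[...,0]>15)&(h[...,0]<32)&(h[...,1]>110)&(h[...,2]>120);m[:170]=0
n,l,s,ce=cv2.connectedComponentsWithStats(m.astype(np.uint8))
for i in range(1,n):
    if s[i,4]>10 and abs(ce[i][0]-280)<40: print('brass',s[i],ce[i],onz(K,T,*ce[i],19).round(1))
cv2.imwrite(f'pics/{sys.argv[1]}c.png',cv2.resize(im[170:290,200:360,::-1],None,fx=5,fy=5,interpolation=cv2.INTER_CUBIC))
E
python3 look.py w8
```

```text
-1 vmin 233 rows [(233, 266, 270), (234, 266, 270), (235, 266, 270), (236, 266, 270), (237, 266, 270), (238, 266, 270)] P [ 5.2 -5.8 41.5] zmax 43.7
1 vmin 233 rows [(233, 291, 294), (234, 290, 294), (235, 290, 295), (236, 290, 295), (237, 290, 295), (238, 290, 295)] P [ 5.2  8.  41.1] zmax 43.6
12.95 [422.55117963 -20.35474594  98.26314351] 0.27693554509094154 6.110083311796188
brass [263 211  11  10  85] [268.41176471 215.54117647] [417.3 -27.1  19. ]
brass [284 211  11  10  85] [289.02352941 215.55294118] [417.7 -13.2  19. ]
```

View pics/w8c.png

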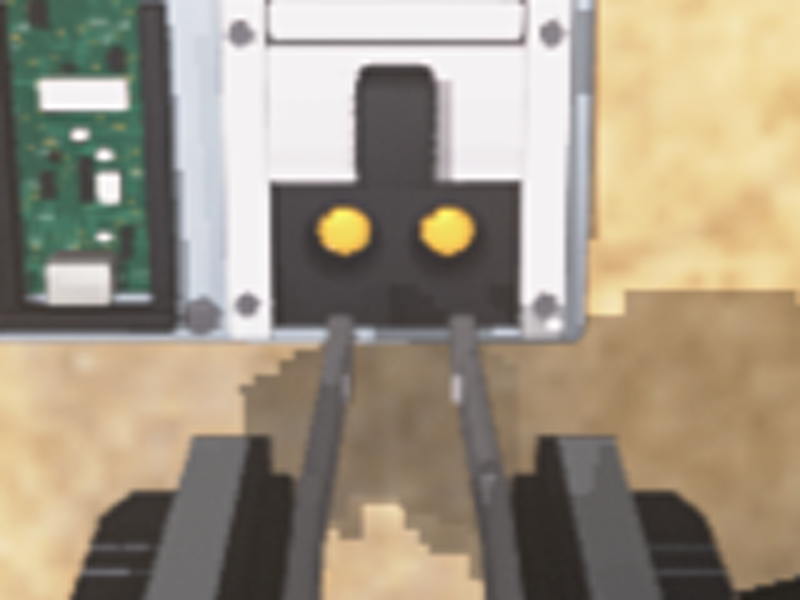

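View shows tips at crop (340,318) and (462,318), contacts at (344,230) and (447,230), shutter clear, nothing touched. Compute the correction.

Run:
```python
from h import *
im,d,K,T=load('w8');st=manip.read_state();Rm=R.from_quat(st['ee_rot']).as_matrix();p=st['eef_pos']
print(p)
W=cloud(K,T,d);L=(W-p)@Rm
for u in (266,267,268,269,270,291,292,293,294): print(u,[L[v,u].round(1).tolist() for v in (233,235,237)])
for z in(43,44):
    e=[onz(K,T,u,232.5,p[2]-z) for u in(268,292.4)];t=[Rm.T@(q-p) for q in e];print(z,np.round(t,1))
    mid=np.mean(e,0)+Rm@[-2,0,0];print('tip mid cam',mid.round(2),'delta tool',(Rm.T@(np.array([417.5,-20.15,0])-mid)).round(2))
```

```text
[422.44497891 -20.41520075  98.16157939]
266 [[4.8, -7.0, 45.2], [5.1, -6.9, 41.2], [4.3, -6.8, 40.0]]
267 [[5.3, -6.4, 44.0], [5.4, -6.3, 40.4], [5.3, -6.2, 37.4]]
268 [[4.9, -5.9, 45.1], [5.0, -5.7, 41.4], [5.2, -5.6, 37.6]]
269 [[5.4, -5.2, 43.6], [4.6, -5.2, 42.5], [5.0, -5.1, 38.1]]
270 [[5.1, -4.7, 44.6], [4.9, -4.6, 41.6], [5.2, -4.5, 37.7]]
291 [[5.3, 7.4, 43.9], [5.2, 7.4, 40.9], [5.0, 7.3, 38.2]]
292 [[5.3, 8.0, 43.9], [5.1, 7.9, 41.2], [5.2, 7.8, 37.6]]
293 [[4.9, 8.6, 45.0], [4.8, 8.5, 42.0], [4.9, 8.4, 38.4]]
294 [[5.1, 9.2, 44.4], [5.1, 9.1, 41.1], [4.8, 9.0, 38.6]]
43 [[ 5.9 -5.8 43. ]
 [ 5.9  8.2 43. ]]
tip mid cam [418.61 -19.1   55.16] delta tool [ 1.17 -1.06 55.16]
44 [[ 5.6 -5.8 44. ]
 [ 5.6  8.3 44. ]]
tip mid cam [418.97 -19.11  54.16] delta tool [ 1.53 -1.06 54.16]
```

Request:
move_arm(offset=[[0.16, -0.1, 0.6], [0, 0, 0.7], [0, 0, 0.6], [0, 0, 0.3], [0, 0, 0], [0, 0, 0], [0, 0, 0], [0, 0, 0]], dr=[[0, 0, 0], [0, 0, 0], [0, 0, 0], [0, 0, 0], [0, 0, 0], [0, 0, 0], [0, 0, 0], [0, 0, 0]])

```text
t: 13.67
eef_pos: [420.4, -21.4, 75.4]
ee_rot: [0.015, 1.0, -0.0, 0.0]
contact_force: [-0.4, -0.3, 0.1]
width: 0.279
grip_force: 6.1
```

```bash
python3 look.py w9
python3 - <<'E'
from h import *
im,d,K,T=load('w9');st=manip.read_state();Rm=R.from_quat(st['ee_rot']).as_matrix();p=st['eef_pos']
print(p,st['contact_force'],np.degrees(np.arctan2(Rm[1,1],Rm[0,1])))
for z in(44,45,45.5):
    e=[onz(K,T,u,232.5,p[2]-z) for u in(268,292.4)]
    mid=np.mean(e,0)+Rm@[-2,0,0];print('tip mid cam',mid.round(2),'delta tool',(Rm.T@(np.array([417.5,-20.15,0])-mid)).round(2))
E
```

```text
-1 vmin 214 rows [(214, 257, 269), (215, 256, 271), (216, 256, 271), (217, 256, 271), (218, 257, 271), (219, 256, 271)] P [14.  -8.3 49.1] zmax 53.3
1 vmin 214 rows [(214, 295, 295), (215, 291, 303), (216, 291, 303), (217, 291, 303), (218, 291, 303), (219, 290, 303)] P [13.8 11.  49.3] zmax 53.5
13.6667 [420.40281192 -21.36757391  75.44367659] 0.27926352883337646 6.1107151955366135
brass [263 225  12  10  81] [269.02469136 229.43209877] [417. -27.  19.]
brass [286 225  12  10  80] [291.5875 229.3625] [417.4 -13.2  19. ]
[420.38995157 -21.38329094  75.47515044] [-0.46508495 -0.03062416 -0.63025613] 88.30447011771398
tip mid cam [416.71 -20.11  31.48] delta tool [-7.800e-01 -1.000e-02  3.148e+01]
tip mid cam [417.07 -20.12  30.48] delta tool [-4.200e-01 -1.000e-02  3.048e+01]
tip mid cam [417.25 -20.13  29.98] delta tool [-2.400e-01 -1.000e-02  2.998e+01]
```

View pics/w9c.png

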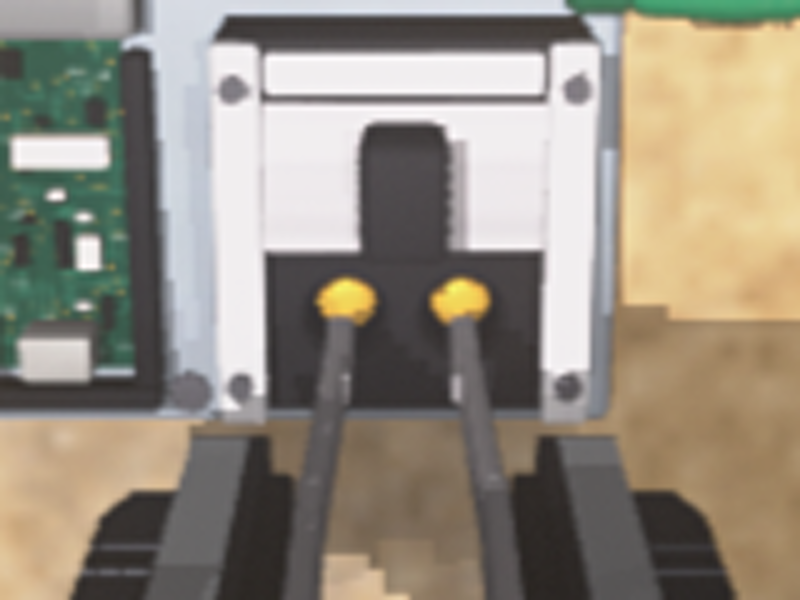

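Tips at crop (340,320)/(462,320), lined up directly over the contacts (346,300)/(460,300). Residual is about 0.3 mm, so descend.

Request:
move_arm(offset=[[-0.03, 0, 0.3], [0, 0, 0.3], [0, 0, 0.3], [0, 0, 0.2], [0, 0, 0.1], [0, 0, 0], [0, 0, 0], [0, 0, 0]], dr=[[0, 0, 0], [0, 0, 0], [0, 0, 0], [0, 0, 0], [0, 0, 0], [0, 0, 0], [0, 0, 0], [0, 0, 0]])

```text
t: 14.38
eef_pos: [420.5, -21.3, 63.4]
ee_rot: [0.015, 1.0, -0.0, -0.0]
contact_force: [-1.1, -0.2, 1.7]
width: 0.278
grip_force: 6.1
```

```bash
python3 d.py '[420.7,-21.4,61]'
```

```text
14.3833 [420.51146641 -21.34129551  63.3563154 ] yaw y 88.30501335850617 0.2782944686948985 6.143829300999641 [-1.09510621 -0.22713891  1.68582636]
[-0.1902546  -0.05308467  2.35631037]
```

Request:
move_arm(offset=[[0, 0, 0.1], [0, 0, 0.1], [0, 0, 0.04], [0, 0, 0], [0, 0, 0], [0, 0, 0], [0, 0, 0], [0, 0, 0]], dr=[[0, 0, 0], [0, 0, 0], [0, 0, 0], [0, 0, 0], [0, 0, 0], [0, 0, 0], [0, 0, 0], [0, 0, 0]])

```text
t: 15.05
eef_pos: [420.6, -21.4, 60.9]
ee_rot: [0.015, 1.0, -0.0, 0.0]
contact_force: [-1.1, 0.2, 3.5]
width: 0.277
grip_force: 6.2
```

```bash
python3 look.py w10;python3 d.py '[420.7,-21.4,61]'
python3 - <<'E'
from h import *
f=[]
for i in range(8):
    manip.snapshot('top');s=manip.read_state();f.append(np.r_[s['contact_force'],s['eef_pos']])
print(np.mean(f,0).round(2),np.std(f,0).round(2))
E
```

```text
-1 vmin 222 rows [(222, 256, 270), (223, 255, 269), (224, 255, 270), (225, 254, 270), (226, 255, 270), (227, 255, 270)] P [13.8 -8.7 34.9] zmax 46.6
1 vmin 222 rows [(222, 296, 304), (223, 291, 305), (224, 291, 305), (225, 291, 305), (226, 291, 305), (227, 291, 305)] P [13.8 10.8 34.8] zmax 47.4
15.05 [420.55498735 -21.38149284  60.93284321] 0.2767671484268559 6.2020473182201385
brass [263 235   3   4  11] [264.09090909 236.63636364] [416.4 -29.3  19. ]
brass [271 234   4   7  17] [271.88235294 237.17647059] [416.8 -24.9  19. ]
brass [287 235   3   6  14] [288.21428571 237.21428571] [417.1 -15.5  19. ]
brass [295 234   3   6  11] [296.27272727 236.36363636] [416.7 -10.9  19. ]
15.1 [420.58458952 -21.36324606  60.92461047] yaw y 88.30314383581442 0.27566956378938495 6.2014346569776535 [ 0.04316986 -0.51112037  3.5714632 ]
[-0.11645714 -0.03332357 -0.07537431]
[-4.8000e-01 -4.0000e-02  2.9600e+00  4.2057e+02 -2.1360e+01  6.0900e+01] [0.17 0.34 0.22 0.02 0.01 0.01]
```

View pics/w10c.png

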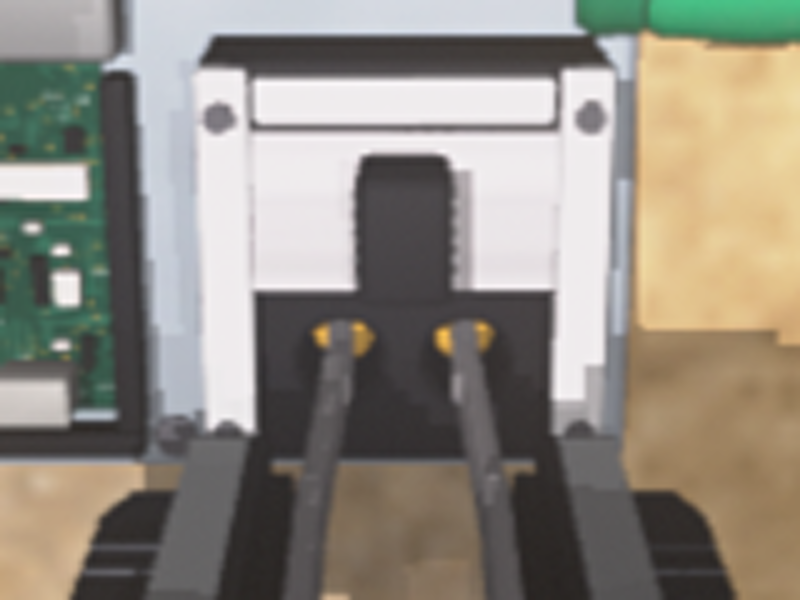

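Both tips stand in their wells with brass visible evenly on each side (crop (342,337) and (464,337)). Force is about 3.2 N, so the plungers are roughly half way, and everything is steady. Handing in.

```bash
python3 -c "
from rig import manip
print(manip.sign_off())"
```

```text
the job is handed in; nothing more can be done
None
```

I handed the job in, without seeing the verdict: the shutter is fully open, and the robot holds the tweezers still at about a 14 mm gap, with a tip on each contact and both plungers about half way down, judging by the push of about 3 N.

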